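Unlock the cash box and hold its bolt drawn

TASK

Take the key out of the wooden key block, put it into the lock on top of the steel cash box and press it fully home, rocking it a little both ways to get past the two sticky discs inside that catch it. Then turn it a quarter turn clockwise (seen from above), which draws the bolt, and finish still holding the key turned in your grip, because a spring turns it back when it is let go. Leave the tin, the tape roll and the guide roller standing where they are.

Things in the scene. Friction and masses are not known exactly. Their poses are not given: they have to be found in the camera images.
- key: Steel key, loose, 68 mm long, about 60 g; it starts upright in the key block, bow on top. Origin: on its axis at the underside of the round shoulder (37 mm across, 4 mm thick). z points up to the bow, x runs along the width of bow and bit. Half a turn about z leaves it the same, so it fits the lock either way round.
- key_bow (a point): Centre of the key's bow (the grip), 26 mm above the key's origin on its axis. Bow: flat upright plate 36 mm along the key's x, 8 mm thick along its y, 34 mm tall (9 to 43 mm above the origin). Axes as the key's.
- key_tip (a point): Lower end of the key's bit, 24.5 mm below the key's origin on its axis; axes as the key's. The flat bit is 22 mm along x, 5 mm along y and 6 mm tall; above it, up to the shoulder, runs the round shank, 6 mm across.
- key_block: Wooden block 70 x 56 x 48 mm screwed to the table, with a slot 26 x 9 mm in its top (long side along the block's x axis) in which the key stands, its shoulder resting on the top. Origin: centre of the underside; z up. It and the cash box may change sides.
- cash_box: Grey steel box 90 mm (x) by 110 mm (y), 78 mm tall, fixed to the table, with a round steel lock ring (48 mm across, 4 mm high) in the middle of its lid. The side with the steel hasp and bolt is its -x side. Origin: centre of the underside; z up.
- lock_mouth (a point): Centre of the lock ring's top face, 82 mm above the table; axes as the cash box's (z up). The bore is 30 mm wide. Below this point the key's tip meets the upper disc at 7 mm, the lower disc at 12.5 mm, the plug at 18 mm; fully home the tip is 24.5 mm below and the key's shoulder rests on the ring. For the bit the discs have slots 28 x 9.5 mm, the plug one 27 x 8.5 mm.
- upper_disc (a joint): Angle of the upper sticky disc, rad, positive clockwise seen from above; at 0 its slot's long side lies along the cash box's x axis. It starts at 0.42 to 0.52 and is stopped at 0.6 either way; stiction 0.04 N m. The bit (long side along the key's x) drops in when within about 0.18 rad of the slot, and then carries the disc along as the key turns.
- lower_disc (a joint): The same for the lower sticky disc; it starts at -0.52 to -0.42, that is anticlockwise. So the key enters the upper disc turned clockwise, the lower disc turned anticlockwise, and the plug straight.
- plug (a joint): Angle of the lock's plug, rad: 0 at rest with its slot along the cash box's x axis, positive clockwise seen from above, stop at 1.65. A spring (0.06 N m at a quarter turn) turns it back. The key has about 0.16 rad of play, so it must turn that much more than the plug, and only a key that is home turns it beyond 0.8. Turning draws the bolt in.
- food_tin: Grey ribbed open tin, 69 mm across, 95 mm tall, loose; a bystander. Origin: centre of the underside.
- tape: Grey roll of tape, 70 mm across, 46 mm tall, loose; a bystander. Origin: centre of the underside.
- roller: Dark waisted guide roller standing on end, 52 mm across, 52 mm tall, loose; a bystander. Origin: centre of the underside.
Things that resemble listed ones, but are neither listed nor needed, are in the scene too. What is shaped like the key but orange is not meant.

How it is judged:
By the outcome, as a careful person would: the job done as asked, in the order asked, and still so for the second after the job is handed in, while the arm keeps its last pose, push and grip.
It also fails if it takes over 48 s, if anything falls off the work surface, if the arm or the gripper's body presses on something with over 40 N, if the wrist force passes 120 N, or if a joint passes its speed limit or range.

ROBOT

A 6-joint arm with a two-finger parallel gripper is mounted at the origin on a cart in front of the work surface, level with it; the furniture and walls round the work are solid. World frame = base frame: x ahead of the robot, y to its left, z up, the work surface at z = 0. Lengths are in m, angles in rad, forces in N, time in s.
With the tool pointing down it reaches from about 0.35 to 0.95 m from the base axis. Payload 17.4 kg.
Tool frame: the origin (TCP) lies midway between the tips of the shut fingers; the grasp point (between the pads) lies 19 mm behind it; z points along the fingers, y is the line along which they close (so a half turn about z gives the same grasp; the last joint's range is limited). The gripper opens to 93 mm and grips with 3 to 60 N. Pads are 15 mm wide; open, the fingers measure 128 mm over their backs; the gripper's body (75 mm by 188 mm) begins 65 mm behind the grasp point.
Start: joints at [-1.153, 0.116, 1.442, -0, 1.584, -0.038], TCP at [0.297, -0.606, 0.219] pointing down, gripper open.
Joint ranges: [-2.83, 2.83], [-0.83, 2.19], [0.07, 2.5], [-1.14, 4.28], [0.01, 3], [-2.97, 2.97]. Speed limits (rad/s): [1.89, 1.89, 2.22, 3.14, 3.14, 3.14].

INTERFACE

Orientations are given as [roll, pitch, yaw] about the fixed x, y, z axes, in that order (R = Rz(yaw) Ry(pitch) Rx(roll)).
In Python, from bench import monitor, vision, ticket gives the robot as it stands.
- The arm moves only by the tool arm_command, never from a script. Its argument "rows" is a list of rows, each an object with "dr": the turn, a rotation vector about the tool's x, y, z in units of pi rad (1.0 is pi rad), a list of three; "translation": the shift along the tool's x, y, z in units of 120 mm (1.0 is 120 mm), a list of three; "gripper": the opening, from -1 (shut) to 1 (fully open). In form: [{"dr": [ax, ay, az], "translation": [tx, ty, tz], "gripper": gripper}, ...]. A call has exactly 5 rows; each row is the pose to reach, as a shift and turn from the pose commanded when the call began, along the tool's axes at that moment, turning the shorter way round; what a row does not reach only later rows make up. A row lasts 1/12 s, in which the tool goes at most 41.7 mm and 7.16 degrees, less where a joint would pass 70% of its speed; a pose out of reach is approached as far as the arm can. A call with a number of a shift or a turn outside -1 to 1 is refused whole. A call with a gripper value outside its range is refused whole. The fingers move at their own pace and stop on an object; "force" is the grip in N (left out, the last holds). Time passes only in rows, so rows that repeat a pose let the fingers close, or fill a call up. It gives the time, the measured TCP pose, the force, the opening and the grip force at its end, in the units of the state.
- monitor.read_state(): the state, without advancing time (a new reading comes with each control period).
- vision.camera(name): name is "scene" or "top" or "wrist"; returns (picture, depth): 400x640x3 uint8, blue, green, red; 400x640 float32, m along the optical axis (not along the pixel's ray), 0 where there is no reading.
- vision.camera_params(name): a dict with "fx", "fy", "cx", "cy" (pixels), "R" (3x3) and "t" (3): a world point X has camera coordinates R X + t. Camera axes: x right, y down, z forward; pixel columns grow to the right and rows downward; lengths in m; the calibration is good to about 2 mm. A picture is of the moment at which its call begins: read the wrist's pose just before it. camera_params takes no time and is no camera call; for the wrist camera it gives the pose at the moment of the call.
- ticket.job_done(): hands the job in; it is judged then, once.
Trained networks look in the newest picture that a camera, given by its name, has taken for a name from the list of things; names that differ only in an ending like _2 or _b are one class to them, and where a whole thing is asked for, a point or a joint stands for the part that bears it (a point fixed in the world has none). Each returns a list of dicts, best first, with "conf" (0 to 1); they miss things now and then, are a little off and sometimes report something else, mostly with a low value. They report only what shows in the picture. A call takes as long as a camera call. They do not tell look-alikes from the thing itself.
- vision.recognise(camera, name): "bbox" ([left, top, right, bottom] in pixels, round what is visible of it).
- vision.regions_of(camera, name): "mask" (400x640 bool, what is visible of it) and "bbox" ([left, top, right, bottom] in pixels, round what is visible of it).
- vision.landmark_of(camera, name): "centre" ([column, row] in pixels: a listed point, or the origin of a listed thing).
The state is a dict: "clock": time; "q": joint angles; "joint_vel": joint speeds; "effort": joint torques, N m; "position": TCP position; "ee_rot": TCP orientation; "ft_force": force on the tool from outside, world axes, zero at the start; "ft_torque": the same for the moment, N m; "width": finger opening in m; "finger_force": force on a finger pad.
Only numpy, scipy, OpenCV 4.12 (cv2) and the standard library are available. Lean on these libraries where they do the work, as an engineer would, in place of code of your own. Each camera call takes 0.05 s, during which the arm holds its last target. There are 200 camera calls.

## Working session

There is one attempt and no reset: what is moved stays moved. The work goes in short steps, Python scripts to look and compute and a tool call to move; the robot and the scene stay as the last step left them, time stands still between calls to the robot, and variables do not carry over. Pictures are saved under pics/ and viewed, at most 10 in all, crops included, and the job is handed in when it is done.

Besides the shell and the picture viewer there is one more tool, called after "Emit:" in YAML: its name, and indented under it one key for each argument. arm_command: Moves the arm, as the interface text tells. Shifts and turns lie within -1 to 1; 1 stands for 120 mm of shift or pi rad of turn. Its arguments: {"type":"object","properties":{"rows":{"type":"array"},"force":{"type":"number"}},"required":["rows"]}

```bash
mkdir -p pics; ls; cat > h.py <<'E'
import numpy as np, cv2
from bench import monitor, vision, ticket
def px2w(cam,u,v,z=None,d=None,p=None):
    p=p or vision.camera_params(cam); R=np.array(p["R"]);t=np.array(p["t"])
    r=np.array([(u-p["cx"])/p["fx"],(v-p["cy"])/p["fy"],1.])
    c=-R.T@t; w=R.T@r
    s=d if d is not None else (z-c[2])/w[2]
    return c+s*w
E
python3 - <<'E'
from h import *
s=monitor.read_state();print(s["clock"],s["position"],s["ee_rot"],s["width"])
ims=[]
for c in("scene","top"):
    im,d=vision.camera(c);cv2.imwrite(f"pics/{c}0.png",im);np.save(c+"d.npy",d)
    p=vision.camera_params(c);print(c,{k:np.round(v,3).tolist() for k,v in p.items()})
    for n in("key","key_bow","key_block","cash_box","lock_mouth","food_tin","tape","roller"):
        for r in vision.landmark_of(c,n)[:3]:
            u,v=r["centre"];print(c,n,round(r["conf"],2),np.round(r["centre"]), end=' ')
            print(np.round(px2w(c,u,v,z={"key":.05,"key_bow":.074,"lock_mouth":.082}.get(n,0)),3))
E
```

```text
pics
0.0 [ 0.29703981 -0.60590227  0.21790283] [-3.14043730e+00 -4.03844044e-05  4.55793203e-01] 0.09296734341418257
scene {'fx': 480.03, 'fy': 480.03, 'cx': 310.381, 'cy': 195.984, 'R': [[-0.772, -0.635, -0.022], [-0.432, 0.55, -0.715], [0.466, -0.543, -0.699]], 't': [0.37, 0.298, 0.762]}
scene key 0.86 [392. 198.] [ 0.392 -0.163  0.05 ]
scene key 0.84 [357. 167.] [ 0.506 -0.195  0.05 ]
scene key 0.72 [362. 147.] [ 0.538 -0.261  0.05 ]
scene key_bow 0.74 [359. 138.] [ 0.547 -0.26   0.074]
scene key_bow 0.64 [344. 193.] [ 0.464 -0.092  0.074]
scene key_bow 0.56 [361. 157.] [ 0.502 -0.205  0.074]
scene key_block 0.66 [360. 182.] [ 0.501 -0.207  0.   ]
scene key_block 0.31 [220. 251.] [0.605 0.134 0.   ]
scene cash_box 0.9 [220. 280.] [0.553 0.184 0.   ]
scene lock_mouth 0.76 [220. 253.] [0.543 0.177 0.082]
scene food_tin 0.61 [256. 212.] [0.626 0.011 0.   ]
scene tape 0.66 [322. 254.] [0.439 0.013 0.   ]
scene tape 0.57 [357. 166.] [ 0.538 -0.248  0.   ]
scene roller 0.77 [285. 233.] [0.533 0.017 0.   ]
top {'fx': 482.863, 'fy': 482.863, 'cx': 311.404, 'cy': 197.511, 'R': [[0.008, -1.0, 0.016], [-0.998, -0.009, -0.055], [0.055, -0.016, -0.998]], 't': [-0.042, 0.517, 1.083]}
top key 0.8 [386. 203.] [ 0.505 -0.201  0.05 ]
top key 0.56 [424. 178.] [ 0.561 -0.286  0.05 ]
top key 0.56 [347. 216.] [ 0.476 -0.115  0.05 ]
top key_bow 0.8 [347. 212.] [ 0.484 -0.113  0.074]
top key_bow 0.76 [392. 200.] [ 0.511 -0.211  0.074]
top key_bow 0.63 [426. 174.] [ 0.568 -0.284  0.074]
top key_block 0.86 [388. 203.] [ 0.507 -0.215  0.   ]
top cash_box 0.89 [217. 186.] [0.543 0.181 0.   ]
top lock_mouth 0.66 [213. 182.] [0.546 0.173 0.082]
top food_tin 0.87 [291. 151.] [0.627 0.011 0.   ]
top tape 0.8 [289. 229.] [0.446 0.014 0.   ]
top roller 0.7 [290. 189.] [0.538 0.013 0.   ]
```

```bash
python3 -c "
import cv2
a=cv2.imread('pics/scene0.png')[90:350,150:450];b=cv2.imread('pics/top0.png')[110:290,160:460]
a=cv2.resize(a,None,fx=1.15,fy=1.15,interpolation=3);cv2.imwrite('pics/a.png',cv2.resize(cv2.imread('pics/scene0.png')[90:310,150:450],(800,587),interpolation=3));cv2.imwrite('pics/b.png',cv2.resize(b,(800,480),interpolation=3))"
```

```text
(no output)
```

View pics/a.png

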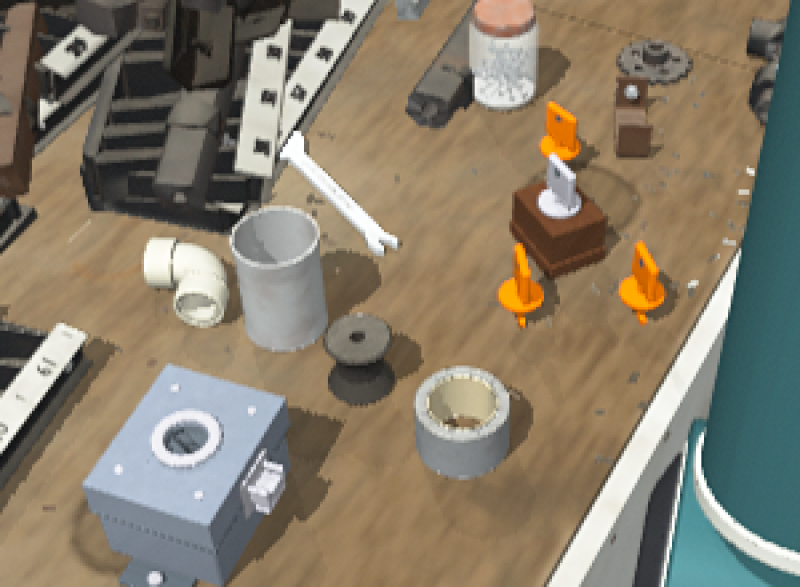

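View pics/b.png

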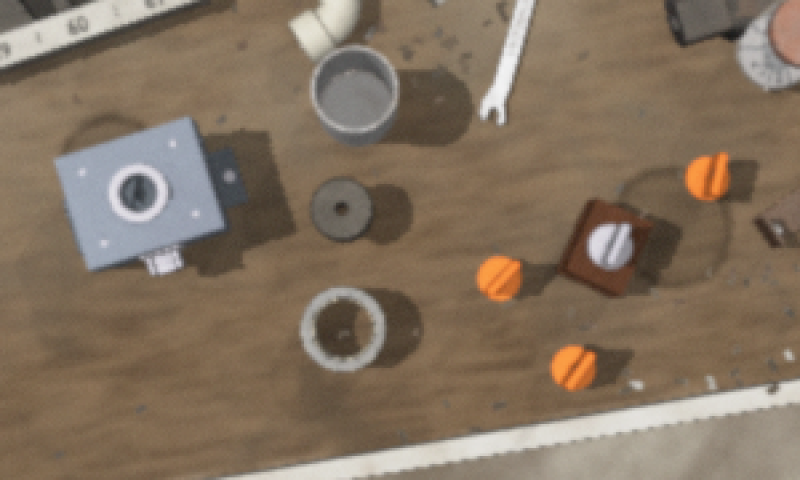

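The view shows the steel key upright in the brown block (top pixel 388,201). The look-alikes are orange keys at about (347,214), (375,247) and (426,175). I choose the grey one in the block. The cash box is at (213,183) with its hasp toward the robot. I'll go above the key first.

```bash
cat >> h.py <<'E'
def Rpsi(p): c,s=np.cos(p),np.sin(p); return np.array([[c,s,0],[s,-c,0],[0,0,-1.]])
def plan(wps,start=None):
    "wps: (x,y,z,psi) waypoints, tool down; prints units for each call"
    if start is None:
        s=monitor.read_state(); start=(*s["position"],s["ee_rot"][2])
    cur=np.array(start,float)
    print("from",np.round(cur,4))
    for w in wps:
        w=np.array(w,float); d=Rpsi(cur[3]).T@(w[:3]-cur[:3])/.12
        a=(w[3]-cur[3]+np.pi)%(2*np.pi)-np.pi
        print("t",np.round(d,3).tolist(),"drz",round(-a/np.pi,4)); cur=w
E
python3 - <<'E'
from h import *
a=np.array([.297,-.606,.218,.456]);b=np.array([.50,-.21,.25,2.51])
plan([a+(b-a)*k/4 for k in (1,2,3,4)])
E
```

```text
from [ 0.2971 -0.6061  0.2186  0.4559]
t [0.742, -0.556, -0.061] drz -0.1635
t [0.92, -0.118, -0.067] drz -0.1635
t [0.859, 0.349, -0.067] drz -0.1635
t [0.577, 0.726, -0.067] drz -0.1635
```

Emit:
arm_command:
  rows:
    - {"dr": [0,0,-0.1635],"translation": [0.742,-0.556,-0.061],"gripper": 0.2}
    - {"dr": [0,0,-0.1635],"translation": [0.742,-0.556,-0.061],"gripper": 0.2}
    - {"dr": [0,0,-0.1635],"translation": [0.742,-0.556,-0.061],"gripper": 0.2}
    - {"dr": [0,0,-0.1635],"translation": [0.742,-0.556,-0.061],"gripper": 0.2}
    - {"dr": [0,0,-0.1635],"translation": [0.742,-0.556,-0.061],"gripper": 0.2}

```text
clock: 1.32
position: [0.3485, -0.506, 0.2267]
ee_rot: [3.141, 0.0, 0.978]
ft_force: [-0.5, 0.3, 0.1]
width: 0.0642
finger_force: 0.0
```

Emit:
arm_command:
  rows:
    - {"dr": [0,0,-0.1635],"translation": [0.92,-0.118,-0.067],"gripper": 0.2}
    - {"dr": [0,0,-0.1635],"translation": [0.92,-0.118,-0.067],"gripper": 0.2}
    - {"dr": [0,0,-0.1635],"translation": [0.92,-0.118,-0.067],"gripper": 0.2}
    - {"dr": [0,0,-0.1635],"translation": [0.92,-0.118,-0.067],"gripper": 0.2}
    - {"dr": [0,0,-0.1635],"translation": [0.92,-0.118,-0.067],"gripper": 0.2}

```text
clock: 1.73
position: [0.3989, -0.4075, 0.2343]
ee_rot: [3.141, 0.001, 1.487]
ft_force: [0.6, -0.3, -0.7]
width: 0.0561
finger_force: 0.0
```

Emit:
arm_command:
  rows:
    - {"dr": [0,0,-0.1635],"translation": [0.859,0.349,-0.067],"gripper": 0.2}
    - {"dr": [0,0,-0.1635],"translation": [0.859,0.349,-0.067],"gripper": 0.2}
    - {"dr": [0,0,-0.1635],"translation": [0.859,0.349,-0.067],"gripper": 0.2}
    - {"dr": [0,0,-0.1635],"translation": [0.859,0.349,-0.067],"gripper": 0.2}
    - {"dr": [0,0,-0.1635],"translation": [0.859,0.349,-0.067],"gripper": 0.2}

```text
clock: 2.15
position: [0.4495, -0.309, 0.242]
ee_rot: [-3.141, 0.0, 1.998]
ft_force: [0.4, -1.2, 0.5]
width: 0.056
finger_force: 0.0
```

Emit:
arm_command:
  rows:
    - {"dr": [0,0,-0.1635],"translation": [0.577,0.726,-0.067],"gripper": 0.2}
    - {"dr": [0,0,-0.1635],"translation": [0.577,0.726,-0.067],"gripper": 0.2}
    - {"dr": [0,0,-0.1635],"translation": [0.577,0.726,-0.067],"gripper": 0.2}
    - {"dr": [0,0,-0.1635],"translation": [0.577,0.726,-0.067],"gripper": 0.2}
    - {"dr": [0,0,-0.1635],"translation": [0.577,0.726,-0.067],"gripper": 0.2}

```text
clock: 2.57
position: [0.5003, -0.2103, 0.2498]
ee_rot: [-3.141, -0.0, 2.51]
ft_force: [0.4, -0.1, -0.1]
width: 0.0556
finger_force: 0.0
```

```bash
python3 - <<'E'
from h import *
s=monitor.read_state();print(s["clock"],s["position"],s["ee_rot"],s["q"],s["width"])
p=vision.camera_params("wrist")
im,d=vision.camera("wrist");cv2.imwrite("pics/w1.png",im);np.save("w1d.npy",d)
import pickle;pickle.dump(p,open("w1p.pkl","wb"))
R=np.array(p["R"]);print("cam pos",-R.T@p["t"],"axes",np.round(R,2).tolist(),p["fx"],p["cx"],p["cy"])
for n in("key","key_bow","key_block"):
    for r in vision.landmark_of("wrist",n)[:3]:
        u,v=r["centre"];print(n,round(r["conf"],2),np.round(r["centre"]),np.round(px2w("wrist",u,v,z={"key":.048,"key_bow":.074}.get(n,0),p=p),4))
for r in vision.regions_of("wrist","key")[:2]: print(r["bbox"],r["conf"])
E
```

```text
2.5667 [ 0.50026006 -0.21025974  0.24984072] [-3.14124933e+00 -2.92012678e-04  2.50960663e+00] [-4.44734782e-01 -1.80049021e-01  1.68061495e+00 -2.83671714e-04
  1.64137754e+00 -1.38356509e+00] 0.05564631773756131
cam pos [ 0.43524887 -0.16326316  0.4149827 ] axes [[0.59, 0.81, -0.0], [0.77, -0.57, 0.29], [0.23, -0.17, -0.96]] 292.3655102277434 320.3630075821606 197.30607513946026
key 0.94 [299. 241.] [ 0.5572 -0.2888  0.048 ]
key 0.61 [369. 117.] [ 0.4768 -0.1213  0.048 ]
key 0.59 [321. 176.] [ 0.5017 -0.2112  0.048 ]
key_bow 0.83 [331. 180.] [ 0.5082 -0.201   0.074 ]
key_bow 0.72 [293.  99.] [ 0.4077 -0.1814  0.074 ]
key_bow 0.66 [301. 247.] [ 0.5561 -0.2836  0.074 ]
key_block 0.65 [327. 168.] [ 0.5047 -0.2032  0.    ]
[278.7, 81.3, 309.0, 114.2] 0.97
[353.9, 101.4, 384.4, 135.0] 0.89
```

View pics/w1.png

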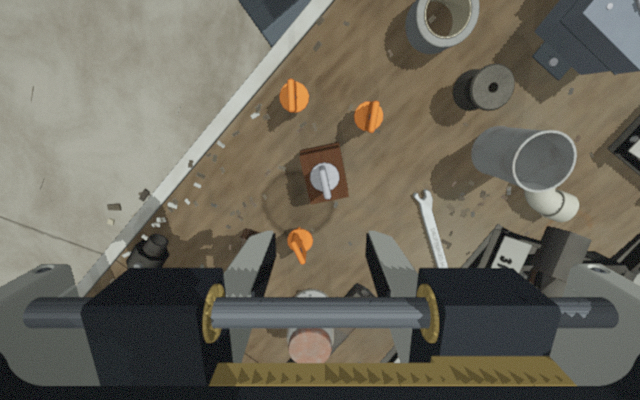

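The wrist picture shows the steel key in the block at about (324,178), with orange keys at (294,96), (369,116) and (300,242). I'll get the bow's line from depth.

```bash
cat >> h.py <<'E'
def cloud(cam,d,p):
    R=np.array(p["R"]);t=np.array(p["t"]);v,u=np.indices(d.shape)
    c=np.stack([(u-p["cx"])/p["fx"]*d,(v-p["cy"])/p["fy"]*d,d],-1)
    return (c-t)@R
def rep(n,P):
    if len(P)<3: print(n,len(P));return
    m=P.mean(0);w,V=np.linalg.eigh(np.cov(P[:,:2].T));a=np.arctan2(V[1,1],V[0,1])
    print(n,len(P),"mean",np.round(m,4),"mid",np.round((P.min(0)+P.max(0))/2,4),"yaw",round(a%np.pi,3),"sd",np.round(np.sqrt(w),4))
E
python3 - <<'E'
from h import *
import pickle
def go(cam,d,p,im):
    W=cloud(cam,d,p)
    N=np.hypot(W[...,0]-.507,W[...,1]+.205)<.045
    sat=im.max(2).astype(int)-im.min(2)
    g=N&(sat<30)&(im.min(2)>110)&(d>0)
    z=W[...,2]
    print(cam,"grey z pct",np.round(np.percentile(z[g],[5,25,50,75,95]),4))
    rep("bow",W[g&(z>.062)&(z<.1)]); rep("bowtop",W[g&(z>.082)&(z<.1)]); rep("disc",W[g&(z>.046)&(z<.058)])
    b=N&(sat>=30)&(z>.042)&(z<.053)&(d>0)
    rep("block",W[b]); print("block rect",cv2.minAreaRect(W[b][:,:2].astype(np.float32)*1000))
go("wrist",np.load("w1d.npy"),pickle.load(open("w1p.pkl","rb")),cv2.imread("pics/w1.png"))
go("top",np.load("topd.npy"),vision.camera_params("top"),cv2.imread("pics/top0.png"))
# cash box
for cam,f in(("top","topd.npy"),("scene","scened.npy")):
    d=np.load(f);W=cloud(cam,d,vision.camera_params(cam));z=W[...,2]
    N=(np.hypot(W[...,0]-.545,W[...,1]-.177)<.09)&(d>0)&(z>.07)&(z<.0795)
    rep("lid",W[N]);print(cv2.minAreaRect(W[N][:,:2].astype(np.float32)*1000))
    rep("ring",W[(np.hypot(W[...,0]-.545,W[...,1]-.177)<.04)&(z>.0805)&(z<.086)])
E
```

```text
wrist grey z pct [0.0508 0.259  0.287  0.3502 0.3511]
bow 231 mean [ 0.5027 -0.2071  0.0876] mid [ 0.5041 -0.2079  0.0773] yaw 2.713 sd [0.0024 0.0104]
bowtop 209 mean [ 0.5033 -0.2076  0.0891] mid [ 0.5041 -0.2079  0.0869] yaw 2.722 sd [0.0023 0.0101]
disc 455 mean [ 0.5035 -0.2068  0.0509] mid [ 0.5048 -0.2079  0.0495] yaw 1.086 sd [0.0092 0.0107]
block 1241 mean [ 0.5017 -0.2063  0.047 ] mid [ 0.5042 -0.2079  0.0456] yaw 2.761 sd [0.0175 0.0226]
block rect ((504.529296875, -208.37384033203125), (51.968833923339844, 66.34407043457031), 65.80207824707031)
top grey z pct [0.0478 0.0505 0.0532 0.0864 0.0915]
bow 90 mean [ 0.5066 -0.2049  0.0849] mid [ 0.5069 -0.2056  0.0792] yaw 2.724 sd [0.0025 0.0103]
bowtop 67 mean [ 0.5068 -0.2058  0.0893] mid [ 0.5065 -0.2056  0.0888] yaw 2.725 sd [0.0024 0.01  ]
disc 137 mean [ 0.5077 -0.2031  0.0512] mid [ 0.5071 -0.206   0.0518] yaw 1.019 sd [0.0088 0.0108]
block 434 mean [ 0.5067 -0.2052  0.0476] mid [ 0.5072 -0.2064  0.0476] yaw 2.748 sd [0.0175 0.0229]
block rect ((507.19140625, -206.7563934326172), (52.41889190673828, 66.05005645751953), 66.2396011352539)
lid 1776 mean [0.5446 0.1762 0.0769] mid [0.5446 0.1761 0.0748] yaw 1.861 sd [0.0284 0.0345]
((544.1483154296875, 176.72744750976562), (97.16751861572266, 115.1856460571289), 18.099409103393555)
ring 231 mean [0.5467 0.1768 0.0822] mid [0.545  0.1748 0.083 ] yaw 0.181 sd [0.0165 0.0171]
lid 2523 mean [0.5412 0.1799 0.0762] mid [0.5438 0.1768 0.0748] yaw 1.891 sd [0.0289 0.035 ]
((544.0963745117188, 176.56820678710938), (96.00787353515625, 116.3373031616211), 18.20037841796875)
ring 92 mean [0.542  0.1776 0.0813] mid [0.5428 0.1775 0.0817] yaw 2.998 sd [0.0136 0.0142]
```

```bash
python3 - <<'E'
from h import *
plan([(.5055,-.207,.14,2.72),(.5055,-.207,.058,2.72)])
E
```

```text
from [ 0.4995 -0.2111  0.2499  2.5033]
t [-0.02, 0.057, 0.916] drz -0.069
t [0.0, 0.0, 0.683] drz -0.0
```

Emit:
arm_command:
  rows:
    - {"dr": [0,0,-0.067],"translation": [-0.022,0.047,0.4],"gripper": 0.2}
    - {"dr": [0,0,-0.067],"translation": [-0.022,0.047,0.7],"gripper": 0.2}
    - {"dr": [0,0,-0.067],"translation": [-0.022,0.047,0.917],"gripper": 0.2}
    - {"dr": [0,0,-0.067],"translation": [-0.022,0.047,0.917],"gripper": 0.2}
    - {"dr": [0,0,-0.067],"translation": [-0.022,0.047,0.917],"gripper": 0.2}

```text
clock: 3.23
position: [0.5048, -0.2073, 0.1398]
ee_rot: [-3.142, -0.002, 2.717]
ft_force: [0.6, 0.2, 1.4]
width: 0.0555
finger_force: 0.0
```

```bash
python3 - <<'E'
from h import *
s=monitor.read_state();print(s["clock"],s["position"],s["ee_rot"])
p=vision.camera_params("wrist")
im,d=vision.camera("wrist");cv2.imwrite("pics/w2.png",im)
W=cloud("wrist",d,p);z=W[...,2];sat=im.max(2).astype(int)-im.min(2)
N=(np.hypot(W[...,0]-.5055,W[...,1]+.207)<.03)&(d>0)&(sat<30)&(im.min(2)>100)
rep("bowtop",W[N&(z>.082)&(z<.1)]);rep("disc",W[N&(z>.046)&(z<.058)])
E
```

```text
3.2333 [ 0.50482639 -0.20731123  0.13981985] [-3.14157429e+00 -1.96358306e-03  2.71693348e+00]
bowtop 442 mean [ 0.5026 -0.2074  0.0891] mid [ 0.5045 -0.2082  0.087 ] yaw 2.72 sd [0.0023 0.0101]
disc 901 mean [ 0.503  -0.2073  0.0508] mid [ 0.5061 -0.2083  0.052 ] yaw 1.138 sd [0.0094 0.0108]
```

View pics/w2.png

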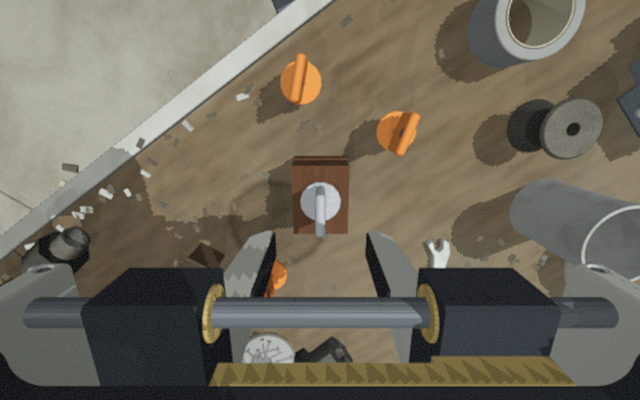

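The key, at (321,205), sits square between the fingers. Descend and grip.

Emit:
arm_command:
  rows:
    - {"dr": [0,0,0],"translation": [0,0,0.25],"gripper": 0.2}
    - {"dr": [0,0,0],"translation": [0,0,0.5],"gripper": 0.2}
    - {"dr": [0,0,0],"translation": [0,0,0.683],"gripper": 0.2}
    - {"dr": [0,0,0],"translation": [0,0,0.683],"gripper": 0.2}
    - {"dr": [0,0,0],"translation": [0,0,0.683],"gripper": 0.2}

```text
clock: 3.7
position: [0.506, -0.2074, 0.0601]
ee_rot: [3.142, 0.001, 2.719]
ft_force: [0.7, 0.8, -0.1]
width: 0.056
finger_force: 0.0
```

Emit:
arm_command:
  rows:
    - {"dr": [0,0,0],"translation": [0,0,0],"gripper": -0.6}
    - {"dr": [0,0,0],"translation": [0,0,0],"gripper": -0.8}
    - {"dr": [0,0,0],"translation": [0,0,0],"gripper": -1}
    - {"dr": [0,0,0],"translation": [0,0,0],"gripper": -1}
    - {"dr": [0,0,0],"translation": [0,0,0],"gripper": -1}
  force: 45

```text
clock: 4.12
position: [0.5057, -0.207, 0.0588]
ee_rot: [-3.142, 0.001, 2.721]
ft_force: [-0.7, -0.9, 0.7]
width: 0.0272
finger_force: 0.0
```

Emit:
arm_command:
  rows:
    - {"dr": [0,0,0],"translation": [0,0,0],"gripper": -1}
    - {"dr": [0,0,0],"translation": [0,0,0],"gripper": -1}
    - {"dr": [0,0,0],"translation": [0,0,0],"gripper": -1}
    - {"dr": [0,0,0],"translation": [0,0,0],"gripper": -1}
    - {"dr": [0,0,0],"translation": [0,0,0],"gripper": -1}

```text
clock: 4.53
position: [0.5054, -0.2069, 0.0581]
ee_rot: [3.142, -0.0, 2.721]
ft_force: [-0.3, -1.1, 0.9]
width: 0.0078
finger_force: 45.0
```

```bash
python3 - <<'E'
from h import *
a=np.array([.5055,-.207,.178,2.72]);b=np.array([.5445,.1765,.185,2.988])
plan([a]+[a+(b-a)*k/4 for k in (1,2,3,4)],start=(.5055,-.207,.058,2.72))
E
```

```text
from [ 0.5055 -0.207   0.058   2.72  ]
t [0.0, 0.0, -1.0] drz -0.0
t [0.253, 0.762, -0.015] drz -0.0213
t [0.201, 0.777, -0.015] drz -0.0213
t [0.149, 0.789, -0.015] drz -0.0213
t [0.096, 0.797, -0.015] drz -0.0213
```

Emit:
arm_command:
  rows:
    - {"dr": [0,0,0],"translation": [0,0,-0.1],"gripper": -1}
    - {"dr": [0,0,0],"translation": [0,0,-0.3],"gripper": -1}
    - {"dr": [0,0,0],"translation": [0,0,-0.55],"gripper": -1}
    - {"dr": [0,0,0],"translation": [0,0,-0.8],"gripper": -1}
    - {"dr": [0,0,0],"translation": [0,0,-1],"gripper": -1}

```text
clock: 4.95
position: [0.5055, -0.2069, 0.1814]
ee_rot: [-3.142, 0.002, 2.721]
ft_force: [0.6, -1.0, 0.2]
width: 0.0077
finger_force: 45.0
```

Emit:
arm_command:
  rows:
    - {"dr": [0,0,-0.0213],"translation": [0.05,0.15,-0.015],"gripper": -1}
    - {"dr": [0,0,-0.0213],"translation": [0.1,0.3,-0.015],"gripper": -1}
    - {"dr": [0,0,-0.0213],"translation": [0.15,0.45,-0.015],"gripper": -1}
    - {"dr": [0,0,-0.0213],"translation": [0.2,0.6,-0.015],"gripper": -1}
    - {"dr": [0,0,-0.0213],"translation": [0.253,0.762,-0.015],"gripper": -1}

```text
clock: 5.37
position: [0.515, -0.1103, 0.1809]
ee_rot: [3.142, 0.001, 2.788]
ft_force: [0.9, 1.1, -0.1]
width: 0.0079
finger_force: 45.0
```

Emit:
arm_command:
  rows:
    - {"dr": [0,0,-0.0213],"translation": [0.04,0.155,-0.015],"gripper": -1}
    - {"dr": [0,0,-0.0213],"translation": [0.08,0.31,-0.015],"gripper": -1}
    - {"dr": [0,0,-0.0213],"translation": [0.12,0.465,-0.015],"gripper": -1}
    - {"dr": [0,0,-0.0213],"translation": [0.16,0.62,-0.015],"gripper": -1}
    - {"dr": [0,0,-0.0213],"translation": [0.201,0.777,-0.015],"gripper": -1}

```text
clock: 5.78
position: [0.5247, -0.0142, 0.1827]
ee_rot: [3.141, 0.001, 2.855]
ft_force: [-0.2, 0.1, -0.9]
width: 0.0076
finger_force: 45.0
```

Emit:
arm_command:
  rows:
    - {"dr": [0,0,-0.0213],"translation": [0.03,0.16,-0.015],"gripper": -1}
    - {"dr": [0,0,-0.0213],"translation": [0.06,0.32,-0.015],"gripper": -1}
    - {"dr": [0,0,-0.0213],"translation": [0.09,0.48,-0.015],"gripper": -1}
    - {"dr": [0,0,-0.0213],"translation": [0.12,0.64,-0.015],"gripper": -1}
    - {"dr": [0,0,-0.0213],"translation": [0.149,0.789,-0.015],"gripper": -1}

```text
clock: 6.2
position: [0.5343, 0.0818, 0.1845]
ee_rot: [3.141, 0.001, 2.922]
ft_force: [1.0, 0.0, -0.4]
width: 0.008
finger_force: 45.0
```

Emit:
arm_command:
  rows:
    - {"dr": [0,0,-0.0213],"translation": [0.02,0.2,-0.015],"gripper": -1}
    - {"dr": [0,0,-0.0213],"translation": [0.05,0.4,-0.015],"gripper": -1}
    - {"dr": [0,0,-0.0213],"translation": [0.08,0.65,-0.015],"gripper": -1}
    - {"dr": [0,0,-0.0213],"translation": [0.096,0.797,-0.015],"gripper": -1}
    - {"dr": [0,0,-0.0213],"translation": [0.096,0.797,-0.015],"gripper": -1}

```text
clock: 6.62
position: [0.5439, 0.1793, 0.186]
ee_rot: [3.141, -0.0, 2.991]
ft_force: [-0.4, -0.2, -1.2]
width: 0.0074
finger_force: 45.0
```

```bash
python3 - <<'E'
from h import *
s=monitor.read_state();print(s["clock"],s["position"],s["ee_rot"],s["q"],s["width"])
p=vision.camera_params("wrist")
im,d=vision.camera("wrist");cv2.imwrite("pics/w3.png",im);np.save("w3d.npy",d)
import pickle;pickle.dump(p,open("w3p.pkl","wb"))
for r in vision.landmark_of("wrist","lock_mouth")[:2]: print(r, px2w("wrist",*r["centre"],z=.082,p=p))
W=cloud("wrist",d,p);z=W[...,2]
N=(np.hypot(W[...,0]-.5445,W[...,1]-.1765)<.1)&(d>0)
l=N&(z>.072)&(z<.0799);rep("lid",W[l]);print(cv2.minAreaRect(W[l][:,:2].astype(np.float32)*1000))
rep("ring",W[N&(z>.0805)&(z<.088)])
E
```

```text
6.6167 [0.54390495 0.17929037 0.18595994] [ 3.14090561e+00 -9.02628065e-05  2.99091219e+00] [ 2.73527082e-01 -9.66758677e-02  1.70860166e+00  6.63863012e-04
  1.52946635e+00 -1.14661612e+00] 0.007369287872286671
{'centre': [314.4, 194.4], 'conf': 0.89} [0.54020709 0.17345349 0.082     ]
lid 8209 mean [0.5326 0.1782 0.0769] mid [0.5377 0.1755 0.076 ] yaw 1.618 sd [0.0249 0.036 ]
((542.8551025390625, 175.4273681640625), (94.41313171386719, 114.29849243164062), 18.328697204589844)
ring 640 mean [0.5384 0.1759 0.0812] mid [0.5405 0.1758 0.0818] yaw 1.552 sd [0.0123 0.0149]
```

View pics/w3.png

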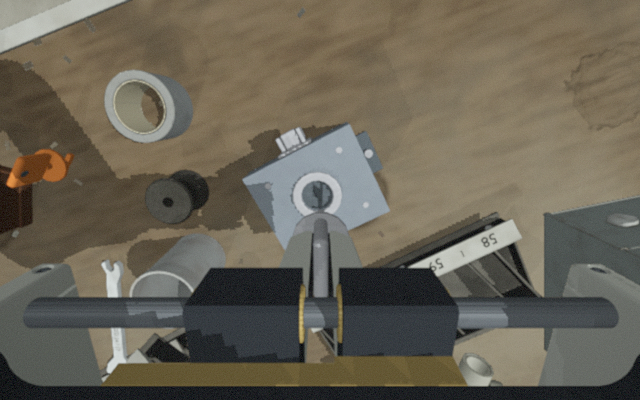

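The picture shows the lock ring at about (317,194), with the gripped key just in front of it at (320,225). The lid estimates agree on (0.544, 0.1765) with yaw about 0.318. Next is a descent to just above the upper disc, already turned clockwise 0.47.

Emit:
arm_command:
  rows:
    - {"dr": [0,0,0],"translation": [0,0,0.15],"gripper": -1}
    - {"dr": [0,0,0],"translation": [0,0,0.3],"gripper": -1}
    - {"dr": [0,0,0],"translation": [0,0,0.45],"gripper": -1}
    - {"dr": [0,0,0],"translation": [0,0,0.5],"gripper": -1}
    - {"dr": [0,0,0],"translation": [0,0,0.5],"gripper": -1}

```text
clock: 7.13
position: [0.5434, 0.1755, 0.1242]
ee_rot: [-3.141, -0.002, 2.988]
ft_force: [0.5, 0.2, -1.0]
width: 0.0076
finger_force: 45.0
```

Emit:
arm_command:
  rows:
    - {"dr": [0,0,0],"translation": [0,0,0.02],"gripper": -1}
    - {"dr": [0,0,0],"translation": [0,0,0.04],"gripper": -1}
    - {"dr": [0,0,0],"translation": [0,0,0.06],"gripper": -1}
    - {"dr": [0,0,0],"translation": [0,0,0.08],"gripper": -1}
    - {"dr": [0,0,0],"translation": [0,0,0.1],"gripper": -1}

```text
clock: 7.55
position: [0.5441, 0.1765, 0.1135]
ee_rot: [3.141, 0.001, 2.989]
ft_force: [0.1, -0.7, -0.4]
width: 0.0076
finger_force: 45.0
```

Emit:
arm_command:
  rows:
    - {"dr": [0,0,0],"translation": [0,0,0.01],"gripper": -1}
    - {"dr": [0,0,0],"translation": [0,0,0.02],"gripper": -1}
    - {"dr": [0,0,0],"translation": [0,0,0.03],"gripper": -1}
    - {"dr": [0,0,0],"translation": [0,0,0.04],"gripper": -1}
    - {"dr": [0,0,0],"translation": [0,0,0.04],"gripper": -1}

```text
clock: 7.97
position: [0.5439, 0.1765, 0.1082]
ee_rot: [-3.141, -0.0, 2.989]
ft_force: [-0.7, -0.1, -0.8]
width: 0.008
finger_force: 45.0
```

Emit:
arm_command:
  rows:
    - {"dr": [0,0,0],"translation": [0,0,0.005],"gripper": -1}
    - {"dr": [0,0,0],"translation": [0,0,0.01],"gripper": -1}
    - {"dr": [0,0,0],"translation": [0,0,0.015],"gripper": -1}
    - {"dr": [0,0,0],"translation": [0,0,0.02],"gripper": -1}
    - {"dr": [0,0,0],"translation": [0,0,0.023],"gripper": -1}

```text
clock: 8.38
position: [0.544, 0.1765, 0.1057]
ee_rot: [-3.142, -0.0, 2.989]
ft_force: [1.2, 0.3, -0.3]
width: 0.0077
finger_force: 45.0
```

Emit:
arm_command:
  rows:
    - {"dr": [0,0,-0.03],"translation": [0,0,0],"gripper": -1}
    - {"dr": [0,0,-0.06],"translation": [0,0,0],"gripper": -1}
    - {"dr": [0,0,-0.09],"translation": [0,0,0],"gripper": -1}
    - {"dr": [0,0,-0.12],"translation": [0,0,0],"gripper": -1}
    - {"dr": [0,0,-0.15],"translation": [0,0,0],"gripper": -1}

```text
clock: 8.8
position: [0.5441, 0.1763, 0.1057]
ee_rot: [-3.141, 0.0, -2.819]
ft_force: [0.6, -2.2, -0.4]
width: 0.0078
finger_force: 45.0
```

Emit:
arm_command:
  rows:
    - {"dr": [0,0,-0.03],"translation": [0,0,0],"gripper": -1}
    - {"dr": [0,0,-0.06],"translation": [0,0,0],"gripper": -1}
    - {"dr": [0,0,-0.09],"translation": [0,0,0],"gripper": -1}
    - {"dr": [0,0,-0.12],"translation": [0,0,0],"gripper": -1}
    - {"dr": [0,0,-0.15],"translation": [0,0,0],"gripper": -1}

```text
clock: 9.22
position: [0.5439, 0.1766, 0.1057]
ee_rot: [3.141, -0.0, -2.348]
ft_force: [-1.2, 0.6, -0.1]
width: 0.0078
finger_force: 45.0
```

Emit:
arm_command:
  rows:
    - {"dr": [0,0,0],"translation": [0,0,0.008],"gripper": -1}
    - {"dr": [0,0,0],"translation": [0,0,0.015],"gripper": -1}
    - {"dr": [0,0,0],"translation": [0,0,0.022],"gripper": -1}
    - {"dr": [0,0,0],"translation": [0,0,0.028],"gripper": -1}
    - {"dr": [0,0,0],"translation": [0,0,0.028],"gripper": -1}

```text
clock: 9.63
position: [0.5439, 0.1765, 0.1021]
ee_rot: [3.141, -0.0, -2.354]
ft_force: [0.8, -0.0, -0.4]
width: 0.0077
finger_force: 45.0
```

```bash
python3 - <<'E'
from h import *
s=monitor.read_state();print(s["position"],s["ee_rot"],s["ft_force"],s["ft_torque"],s["q"][5])
E
```

```text
[0.54391658 0.17651148 0.10214105] [ 3.14148583e+00 -1.87548337e-04 -2.35363527e+00] [ 0.78693928 -0.02686088 -0.4184606 ] [ 0.36290483 -0.00867512 -0.0572092 ] -2.0895640464312004
```

Emit:
arm_command:
  rows:
    - {"dr": [0,0,0],"translation": [0,0,0.005],"gripper": -1}
    - {"dr": [0,0,0],"translation": [0,0,0.01],"gripper": -1}
    - {"dr": [0,0,0],"translation": [0,0,0.015],"gripper": -1}
    - {"dr": [0,0,0],"translation": [0,0,0.017],"gripper": -1}
    - {"dr": [0,0,0],"translation": [0,0,0.017],"gripper": -1}

```text
clock: 10.05
position: [0.544, 0.1765, 0.1002]
ee_rot: [3.142, -0.0, -2.352]
ft_force: [0.6, 0.3, -1.0]
width: 0.0076
finger_force: 45.0
```

Emit:
arm_command:
  rows:
    - {"dr": [0,0,0.03],"translation": [0,0,0],"gripper": -1}
    - {"dr": [0,0,0.06],"translation": [0,0,0],"gripper": -1}
    - {"dr": [0,0,0.09],"translation": [0,0,0],"gripper": -1}
    - {"dr": [0,0,0.12],"translation": [0,0,0],"gripper": -1}
    - {"dr": [0,0,0.15],"translation": [0,0,0],"gripper": -1}

```text
clock: 10.47
position: [0.544, 0.1766, 0.1003]
ee_rot: [3.142, 0.0, -2.828]
ft_force: [-0.4, 1.7, -0.9]
width: 0.0077
finger_force: 45.0
```

Emit:
arm_command:
  rows:
    - {"dr": [0,0,0],"translation": [0,0,0.007],"gripper": -1}
    - {"dr": [0,0,0],"translation": [0,0,0.014],"gripper": -1}
    - {"dr": [0,0,0],"translation": [0,0,0.021],"gripper": -1}
    - {"dr": [0,0,0],"translation": [0,0,0.028],"gripper": -1}
    - {"dr": [0,0,0],"translation": [0,0,0.03],"gripper": -1}

```text
clock: 10.88
position: [0.5439, 0.1765, 0.0965]
ee_rot: [3.142, -0.0, -2.822]
ft_force: [0.1, 0.5, -0.1]
width: 0.0079
finger_force: 45.0
```

Emit:
arm_command:
  rows:
    - {"dr": [0,0,0],"translation": [0,0,0.009],"gripper": -1}
    - {"dr": [0,0,0],"translation": [0,0,0.018],"gripper": -1}
    - {"dr": [0,0,0],"translation": [0,0,0.027],"gripper": -1}
    - {"dr": [0,0,0],"translation": [0,0,0.034],"gripper": -1}
    - {"dr": [0,0,0],"translation": [0,0,0.034],"gripper": -1}

```text
clock: 11.3
position: [0.5439, 0.1764, 0.0924]
ee_rot: [-3.142, -0.0, -2.823]
ft_force: [-0.3, 0.2, -0.7]
width: 0.0078
finger_force: 45.0
```

Emit:
arm_command:
  rows:
    - {"dr": [0,0,0],"translation": [0,0,0.002],"gripper": -1}
    - {"dr": [0,0,0],"translation": [0,0,0.004],"gripper": -1}
    - {"dr": [0,0,0],"translation": [0,0,0.006],"gripper": -1}
    - {"dr": [0,0,0],"translation": [0,0,0.006],"gripper": -1}
    - {"dr": [0,0,0],"translation": [0,0,0.006],"gripper": -1}

```text
clock: 11.72
position: [0.544, 0.1765, 0.0921]
ee_rot: [-3.142, 0.0, -2.823]
ft_force: [-0.7, -0.3, 1.0]
width: 0.0077
finger_force: 45.0
```

Emit:
arm_command:
  rows:
    - {"dr": [0,0,0],"translation": [0,0,0.003],"gripper": -1}
    - {"dr": [0,0,0],"translation": [0,0,0.006],"gripper": -1}
    - {"dr": [0,0,0],"translation": [0,0,0.008],"gripper": -1}
    - {"dr": [0,0,0],"translation": [0,0,0.008],"gripper": -1}
    - {"dr": [0,0,0],"translation": [0,0,0.008],"gripper": -1}

```text
clock: 12.13
position: [0.5441, 0.1765, 0.0921]
ee_rot: [-3.141, 0.001, -2.823]
ft_force: [-5.9, -2.1, 12.4]
width: 0.0073
finger_force: 45.0
```

Contact at 12 N with the height stalled at 0.092, exactly where home should be. Next is the clockwise turn.

Emit:
arm_command:
  rows:
    - {"dr": [0,0,0.028],"translation": [0,0,0],"gripper": -1}
    - {"dr": [0,0,0.056],"translation": [0,0,0],"gripper": -1}
    - {"dr": [0,0,0.084],"translation": [0,0,0],"gripper": -1}
    - {"dr": [0,0,0.112],"translation": [0,0,0],"gripper": -1}
    - {"dr": [0,0,0.14],"translation": [0,0,0],"gripper": -1}
  force: 55

```text
clock: 12.55
position: [0.5446, 0.1764, 0.0921]
ee_rot: [3.141, 0.002, 3.016]
ft_force: [-0.7, -3.2, 9.0]
width: 0.0075
finger_force: 55.0
```

Emit:
arm_command:
  rows:
    - {"dr": [0,0,0.028],"translation": [0,0,0],"gripper": -1}
    - {"dr": [0,0,0.056],"translation": [0,0,0],"gripper": -1}
    - {"dr": [0,0,0.084],"translation": [0,0,0],"gripper": -1}
    - {"dr": [0,0,0.112],"translation": [0,0,0],"gripper": -1}
    - {"dr": [0,0,0.14],"translation": [0,0,0],"gripper": -1}

```text
clock: 12.97
position: [0.5446, 0.1761, 0.0921]
ee_rot: [3.141, 0.002, 2.576]
ft_force: [-0.7, -5.8, 10.2]
width: 0.0079
finger_force: 55.0
```

Emit:
arm_command:
  rows:
    - {"dr": [0,0,0.028],"translation": [0,0,0],"gripper": -1}
    - {"dr": [0,0,0.056],"translation": [0,0,0],"gripper": -1}
    - {"dr": [0,0,0.084],"translation": [0,0,0],"gripper": -1}
    - {"dr": [0,0,0.112],"translation": [0,0,0],"gripper": -1}
    - {"dr": [0,0,0.14],"translation": [0,0,0],"gripper": -1}

```text
clock: 13.38
position: [0.5444, 0.1757, 0.0921]
ee_rot: [3.142, 0.002, 2.136]
ft_force: [-4.2, -9.0, 12.9]
width: 0.0075
finger_force: 55.0
```

```bash
python3 - <<'E'
from h import *
s=monitor.read_state();print(s["position"],s["ee_rot"],s["ft_force"],s["ft_torque"],s["q"][5])
E
```

```text
[0.54437231 0.17568312 0.09212115] [3.14157755e+00 1.93312503e-03 2.13585719e+00] [-4.23027313 -9.0049762  12.91185091] [-1.88147981  0.71697123  0.14814435] -0.2961326164486305
```

Emit:
arm_command:
  rows:
    - {"dr": [0,0,0.03],"translation": [0,0,0],"gripper": -1}
    - {"dr": [0,0,0.06],"translation": [0,0,0],"gripper": -1}
    - {"dr": [0,0,0.09],"translation": [0,0,0],"gripper": -1}
    - {"dr": [0,0,0.12],"translation": [0,0,0],"gripper": -1}
    - {"dr": [0,0,0.145],"translation": [0,0,0],"gripper": -1}

```text
clock: 13.8
position: [0.5439, 0.1755, 0.0921]
ee_rot: [-3.141, 0.002, 1.68]
ft_force: [-9.4, -10.5, 15.4]
width: 0.0077
finger_force: 55.0
```

Emit:
arm_command:
  rows:
    - {"dr": [0,0,0],"translation": [0,0,0],"gripper": -1}
    - {"dr": [0,0,0],"translation": [0,0,0],"gripper": -1}
    - {"dr": [0,0,0],"translation": [0,0,0],"gripper": -1}
    - {"dr": [0,0,0],"translation": [0,0,0],"gripper": -1}
    - {"dr": [0,0,0],"translation": [0,0,0],"gripper": -1}

```text
clock: 14.22
position: [0.5439, 0.1755, 0.0921]
ee_rot: [-3.141, 0.002, 1.684]
ft_force: [-8.4, -10.3, 15.2]
width: 0.0078
finger_force: 55.0
```

```bash
python3 - <<'E'
from h import *
s=monitor.read_state();print(s["position"],s["ee_rot"],s["ft_force"],s["ft_torque"],s["q"][5])
im,d=vision.camera("scene");cv2.imwrite("pics/s2.png",cv2.resize(im[180:330,150:350],(800,600),interpolation=3))
E
```

```text
[0.54389749 0.17551035 0.09209381] [-3.14117082e+00  1.94223513e-03  1.68449474e+00] [ -8.41657041 -10.25862295  15.20049565] [-2.04808898e+00  1.63421935e+00 -1.24969961e-03] 0.15516497910862959
```

View pics/s2.png

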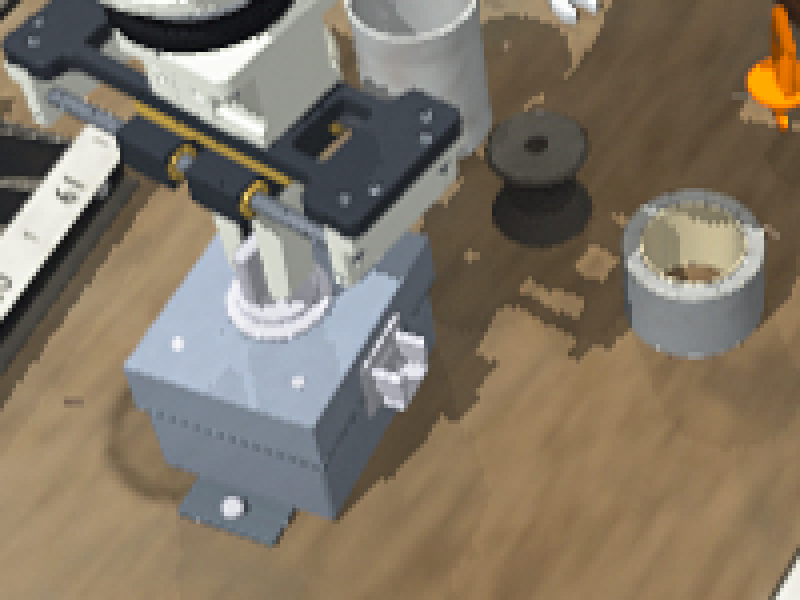

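The key's shoulder sits flat on the ring, and the tin, roller and tape are still standing. I'll compare the bolt before and after the turn.

```bash
python3 - <<'E'
from h import *
im,d=vision.camera("scene");a=cv2.imread("pics/scene0.png")
f=lambda i:cv2.resize(i[240:300,220:275],(390,426),interpolation=3)
cv2.imwrite("pics/cmp.png",np.hstack([f(a),f(im)]))
for n in("food_tin","tape","roller"):
    r=vision.landmark_of("scene",n)[:1]; print(n,r)
E
```

```text
food_tin [{'centre': [257.1, 212.1], 'conf': 0.84}]
tape [{'centre': [321.0, 255.6], 'conf': 0.68}]
roller [{'centre': [286.6, 231.7], 'conf': 0.59}]
```

View pics/cmp.png

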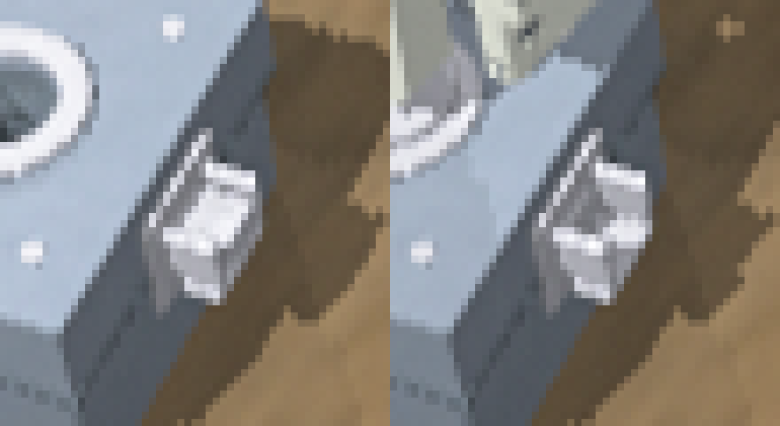

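On the left (before) the bolt fills the hasp at about (215,210). On the right (after) the hasp is empty, so the bolt is drawn. The bystanders have not moved, so I'm handing in.

```bash
python3 -c "
from h import *
print(ticket.job_done())"
```

```text
the job is handed in; nothing more can be done
None
```

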